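# Load a bar into the bench collet against its depth stop

## Task

Take the slimmer, bright aluminium bar from the rest and feed it end first into the open bench collet, gently, until it is fully home against the solid depth stop hidden in the bore (how deep it sits is not known: feel for it). Then let go of the bar and swing the red-handled lever all the way round towards the mouth side to close the collet on it, with the bar still home. Leave the thick dark steel bar, brown bottle, beaker and objective case where they are.

Things in the scene. Friction and masses are not known exactly. Their poses are not given: they have to be found in the camera images.
- aluminium_bar: The bar to load: bright round aluminium bar, 18 mm diameter, 170 mm long, both ends alike with a 1.5 mm chamfer, about 0.13 kg. Origin at its centre, x axis along it. It starts lying level in one of the two pairs of V notches of the rest, its axis 47 mm above the bench; 76 mm from the other bar, axis to axis.
- steel_bar: Bystander: thick dark steel bar, 26 mm diameter, 170 mm long, in the other V notches of the rest; too thick for the collet. Origin at its centre, x axis along it.
- stock_rest: Grey plastic rest standing fixed on the bench, base 160 x 140 x 8 mm, origin at the centre of its underside. Two cross plates, 10 mm thick and up to 53 mm high, stand 70 mm either side of the origin along its x; the bars lie along its x in V notches at y = +38 and -38 mm. Between the plates there is free room for fingers round and under the bars down to 8 mm above the bench.
- collet: Bench collet, fixed: grey base 140 x 100 x 12 mm, on it a blue barrel along x, 64 mm diameter, 132 mm long, its top 107 mm above the bench (boss 112 mm). Origin at the centre of the underside; x points from the mouth into the bore. Three jaws, 10 to 34 mm behind the mouth, stand open 21 mm and close as the lever swings. A bar let go in the open bore sags 2 degrees; the jaws straighten it.
- collet_mouth (a point): Centre of the collet's mouth on the bore axis, 75 mm above the bench, 65 mm ahead of (-x of) the collet's origin; x axis into the bore. The mouth is a funnel, 28 mm across at the face, narrowing over 7 mm to a 20 mm throat; behind the jaws the bore is about 20.4 mm. The solid depth stop sits 65 to 85 mm behind the face, differently each time, out of sight.
- stop_plunger (a joint): Travel (m) of the light sprung plunger that stands 10 mm proud of the solid stop: 0 when nothing presses it, 0.010 when the bar's end is hard against the stop. Its spring is very weak (0.1 N pressed): it stays pressed while the bar lies home and is not felt in the push, but the solid stop behind it is.
- collet_lever (a joint): Angle (rad) of the collet lever: 0 to 0.1 at the start (collet open, lever pointing to the collet's -y side), 1.15 at its limit (collet closed). Seen from above it swings clockwise, its handle moving towards the mouth side (the collet's -x). It is stiff (0.2 N m) and stays where left; it gets somewhat stiffer as the jaws bite.
- lever_grip (a point): Middle of the lever's upright red handle, a cylinder of 20 mm diameter standing from 115 to 153 mm above the bench, 90 mm from the pivot; this point is 135 mm above the bench.
- lever_pivot (a point): Point on the lever's vertical pivot axis, on top of the barrel 119 mm above the bench; the lever arm is a 10 mm thick rod from here to the handle.
- reagent_bottle: Bystander: brown glass bottle with a white cap, 54 mm across, 106 mm high, origin under its centre.
- beaker: Bystander: glass beaker, 51 mm across, 66 mm high, origin under its centre.
- objective_case: Bystander: microscope objective in a clear case with a black foot, 35 mm across, 55 mm high, origin under its centre.
Mind the look-alikes: they are no part of the job. Of the things like the aluminium_bar, leave any that is purple; of the rest the smaller one is meant.

How it is judged:
On the way, in this order (a step that is already met when the one before it is completed fails the run):
1. the aluminium bar is home against the depth stop, in line with the bore, while the collet is still open (value of joint stop_plunger above 0.007 m and value of joint collet_lever below 0.35 rad and y of aluminium_bar in the frame of collet_mouth between -0.006 and 0.006 m and z of aluminium_bar in the frame of collet_mouth between -0.006 and 0.006 m and angle between the x axis of aluminium_bar and the x axis of collet, either way round below 0.09 rad), for 0.2 s.
2. the lever is swung over with the bar home (value of joint stop_plunger above 0.007 m and value of joint collet_lever above 1 rad and y of aluminium_bar in the frame of collet_mouth between -0.006 and 0.006 m and z of aluminium_bar in the frame of collet_mouth between -0.006 and 0.006 m and angle between the x axis of aluminium_bar and the x axis of collet, either way round below 0.09 rad), for 0.2 s.
At the end, for the whole second after the job is handed in: The aluminium bar lies at rest in the collet, home against the depth stop (plunger pressed more than 7 mm of 10), in line with the bore within 4 mm and 0.05 rad, and the lever is closed (past 1.0 rad of 1.15) (value of joint stop_plunger above 0.007 m and value of joint collet_lever above 1 rad and linear speed of aluminium_bar below 0.02 m/s and y of aluminium_bar in the frame of collet_mouth between -0.004 and 0.004 m and z of aluminium_bar in the frame of collet_mouth between -0.004 and 0.004 m and angle between the x axis of aluminium_bar and the x axis of collet, either way round below 0.05 rad); the robot touches nothing.
It fails at once if the bar is rammed into the open collet (over 40 N) (contact force between aluminium_bar and collet above 40 N and value of joint collet_lever below 0.35 rad).
It fails at once if the thick dark steel bar is moved more than 30 mm (distance of steel_bar from where it was at the start of the episode above 0.03 m).
It fails at once if the brown bottle is moved more than 30 mm (distance of reagent_bottle from where it was at the start of the episode above 0.03 m).
It fails at once if the beaker is moved more than 30 mm (distance of beaker from where it was at the start of the episode above 0.03 m).
It fails at once if the objective case is moved more than 30 mm (distance of objective_case from where it was at the start of the episode above 0.03 m).
It also fails if it takes over 72 s, if anything falls off the work surface, if the arm or the gripper's body presses on something with over 40 N, if the wrist force passes 120 N, or if a joint passes its speed limit or range.

## Robot

A 6-joint arm with a two-finger parallel gripper is mounted at the origin on a cart in front of the work surface, level with it; the furniture and walls round the work are solid. World frame = base frame: x ahead of the robot, y to its left, z up, the work surface at z = 0. Lengths are in m, angles in rad, forces in N, time in s.
With the tool pointing down it reaches from about 0.35 to 0.775 m from the base axis. Payload 5.5 kg.
Tool frame: the origin (TCP) lies at the very end of the fingers, on their centre line; the grasp point (between the pads) lies 19 mm behind it (env.grip_point_offset is the distance from the TCP to the grasp point, in m); z points along the fingers, y is the line along which they close (so a half turn about z gives the same grasp; the last joint's range is limited). The gripper opens to 85 mm and grips with 20 to 120 N. Pads are 22 mm wide; open, the fingers measure 114 mm over their backs; the gripper's body (76 mm by 85 mm) begins 54 mm behind the grasp point. The pads swing forward as they close: fully open they stand 13 mm farther back than shut.
Start: joints at [-1.258, 0.313, 0.046, 1.304, 0, 1.431], TCP at [0.252, -0.517, 0.231] pointing down, gripper open.
Joint ranges: [-2.76, 2.76], [-0.86, 1.69], [-1.03, 1.26], [-2.2, 2.34], [-1.47, 1.5], [-3.14, 3.14]. Speed limits (rad/s): [2.57, 2.57, 3.14, 3.14, 3.14, 3.14].

## Interface

Orientations are given as a unit quaternion [w, x, y, z].
In Python, from workcell import sensors, imaging, workorder, env gives the robot as it stands.
- The arm moves only by the shell command python3 -m handwheel 'ROWS' [FORCE]. ROWS is JSON, a list of rows, each a list of 5 numbers: the shift along the tool's x, y, z in mm, then the turn about the tool's z in rad, then the opening, from 0 (shut) to 1 (fully open). A call has 1 to 8 rows; each row is the pose to reach, as a shift and turn from the pose commanded when the call began, along the tool's axes at that moment; what a row does not reach only later rows make up. A row lasts 1/10 s, in which the tool goes at most 50 mm and 8.59 degrees, less where a joint would pass 70% of its speed; a pose out of reach is approached as far as the arm can. A call with a gripper value outside its range is refused whole. The fingers move at their own pace and stop on an object; FORCE is the grip in N (left out, the last holds). Time passes only in rows, so rows that repeat a pose let the fingers close. It gives the time, the measured TCP pose, the force, the opening and the grip force at its end, in the units of the state.
- sensors.get_state(): the state, without advancing time (a new reading comes with each control period).
- imaging.read_camera(name): name is "scene" or "top"; returns a dict with "color" (480x640x3 uint8, blue, green, red), "z_map" (480x640 float32, m along the optical axis (not along the pixel's ray), 0 where there is no reading), "fx", "fy", "cx", "cy" (pixels), "xyz" and "rotation" of the camera in the world. Camera axes: x right, y down, z forward; pixel columns grow to the right and rows downward; lengths in m; the calibration is good to about 2 mm. A picture is of the moment at which its call begins.
- workorder.hand_in(): hands the job in; it is judged then, once.
The state is a dict: "clock": time; "joint_pos": joint angles; "qvel": joint speeds; "tau": joint torques, N m; "tcp_pos": TCP position; "orientation": TCP orientation; "wrist_force": force on the tool from outside, world axes, zero at the start; "ft_torque": the same for the moment, N m; "finger_gap": finger opening in m; "grip_force": force on a finger pad.
Only numpy, scipy, OpenCV 4.12 (cv2) and the standard library are available. Lean on these libraries where they do the work, as an engineer would, in place of code of your own. Each camera call takes 0.05 s, during which the arm holds its last target. There are 200 camera calls.

## Working session

There is one attempt and no reset: what is moved stays moved. The work goes in short steps, Python scripts to look and compute and a shell command to move; the robot and the scene stay as the last step left them, time stands still between calls to the robot, and variables do not carry over. Pictures are saved under pics/ and viewed, at most 10 in all, crops included, and the job is handed in when it is done.

```bash
mkdir -p pics; cat > h.py <<'E'
import numpy as np, cv2
from workcell import sensors, imaging, workorder, env
def cam(n):
    c=imaging.read_camera(n); 
    v,u=np.mgrid[0:480,0:640]; z=c["z_map"]
    p=np.stack([(u-c["cx"])/c["fx"]*z,(v-c["cy"])/c["fy"]*z,z],-1)
    R=np.array(c["rotation"]); 
    if R.shape!=(3,3):
        from scipy.spatial.transform import Rotation as Ro
        R=Ro.from_quat(np.roll(R.ravel(),-1)).as_matrix()
    P=p@R.T+np.array(c["xyz"]); P[z==0]=np.nan
    return c["color"],P,c
E
python3 - <<'E'
from h import *
for n in("top","scene"):
    im,P,c=cam(n); cv2.imwrite(f"pics/{n}1.png",im); np.save(n+"P.npy",P); print(c["xyz"],c["rotation"],c["fx"])
s=sensors.get_state(); print(s)
E
```

```text
[ 0.37294994 -0.0654784   1.47004417] [ 0.04439518 -0.69744951  0.71402166 -0.04202764] 506.9358507197831
[-0.26433155  0.49521677  1.28347176] [ 0.15368351 -0.43559272  0.83464643 -0.30000952] 606.3089963262173
{'clock': 0.1, 'joint_pos': array([-1.25764819e+00,  3.13930444e-01,  4.51093466e-02,  1.30362162e+00,
        2.28242897e-05,  1.43120477e+00]), 'qvel': array([ 0.00119109, -0.00071523,  0.00158622, -0.00110463, -0.00106515,
       -0.00010659]), 'tau': array([ 1.61166361e-03, -4.81728637e+01,  2.99242616e+01,  1.28235959e-02,
       -5.63529818e-05, -7.95766312e-06]), 'tcp_pos': array([ 0.25138303, -0.51663156,  0.23050198]), 'orientation': array([-8.21088231e-04,  9.74487243e-01,  2.24441387e-01, -5.99767825e-05]), 'wrist_force': array([ 0.30777347, -0.05027301, -0.76013199]), 'ft_torque': array([-0.00552355,  0.01844457,  0.00444982]), 'grip_force': 0.0, 'finger_gap': 0.08488042901700635}
```

View pics/top1.png

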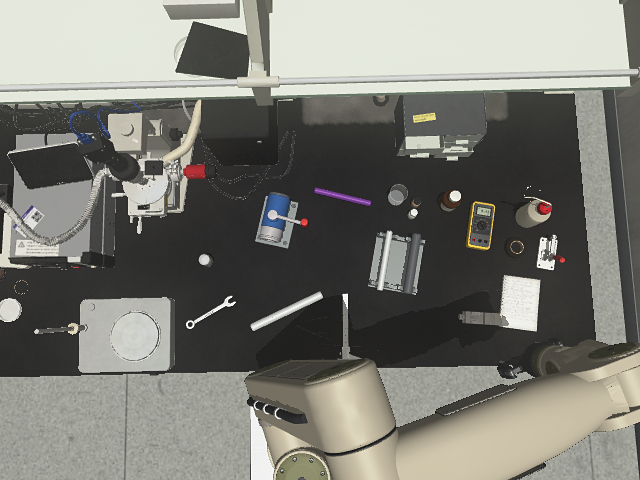

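View pics/scene1.png

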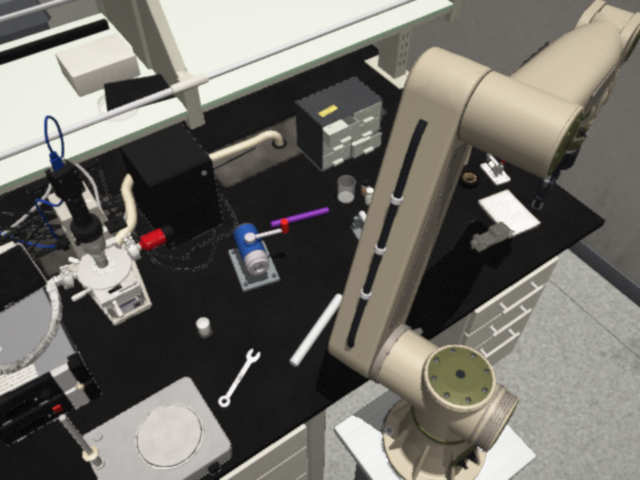

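The top view shows the rest at about (397,263), with the bright thin bar on its left at (385,260) and the dark bar on its right at (412,260). A longer loose bright bar lies at (287,310) and a purple one at (343,197); both are look-alikes. The collet is at (273,220) with its red handle at (304,222). The scene view shows the collet's mouth facing the robot, at (257,265).

```bash
python3 - <<'E'
from h import *
P=np.load("topP.npy"); im=cv2.imread("pics/top1.png"); hsv=cv2.cvtColor(im,cv2.COLOR_BGR2HSV)
H,S,V=[hsv[...,i].astype(int) for i in range(3)]
v,u=np.mgrid[0:480,0:640]
box=lambda a,b,c,d:(u>=a)&(u<=b)&(v>=c)&(v<=d)
def line(m,n):
    q=P[m]; q=q[~np.isnan(q).any(1)]; c=q.mean(0); 
    (cx,cy),(w,h),a=cv2.minAreaRect((q[:,:2]*1000).astype(np.float32))
    d=np.linalg.svd(q[:,:2]-c[:2],full_matrices=False)[2][0]; d*=np.sign(d[0])
    t=(q[:,:2]-c[:2])@d
    print(n,len(q),"mean",c.round(4),"rect",round(cx,1),round(cy,1),round(w,1),round(h,1),"yaw",np.arctan2(d[1],d[0]).round(4),"ends",(t.min()*1e3).round(1),(t.max()*1e3).round(1),"zpct",np.nanpercentile(q[:,2],[5,50,95]).round(3))
Z=P[...,2]
line(box(370,397,226,298)&(V>150)&(S<40)&(Z>.045),"alu")
line(box(398,430,226,298)&(Z>.053),"steel")
line(box(366,430,226,298)&(Z<.06)&(Z>.004),"rest")
line(box(250,300,185,255)&(H>100)&(H<130)&(S>100)&(Z>.07),"barrel")
line(box(250,300,185,255)&(Z>.005)&(Z<.02),"base")
line(box(290,315,210,235)&((H<10)|(H>170))&(S>120)&(Z>.12),"handle")
line(box(262,300,205,228)&(S<60)&(V>120)&(Z>.11),"lever")
line(box(385,410,180,207)&(Z>.02),"beaker")
cv2.imwrite("pics/crop.png",cv2.resize(im[180:300,230:440],None,fx=3.5,fy=3.5,interpolation=cv2.INTER_CUBIC))
E
```

```text
alu 345 mean [ 0.5008 -0.2299  0.0539] rect 502.9 -230.3 51.7 167.8 yaw -0.192 ends -81.8 86.1 zpct [0.049 0.054 0.059]
steel 565 mean [ 0.4914 -0.304   0.0622] rect 491.9 -299.3 64.1 168.3 yaw -0.1977 ends -85.0 85.3 zpct [0.055 0.062 0.068]
rest 2298 mean [ 0.4972 -0.2599  0.023 ] rect 501.3 -274.6 185.6 209.6 yaw -0.2104 ends -101.9 123.7 zpct [0.005 0.01  0.057]
barrel 606 mean [0.6422 0.0691 0.0995] rect 640.7 71.9 62.9 90.8 yaw -0.254 ends -47.3 43.4 zpct [0.085 0.101 0.11 ]
base 650 mean [0.6162 0.0703 0.0114] rect 632.4 80.5 146.0 209.3 yaw 0.0877 ends -92.2 126.3 zpct [0.006 0.011 0.017]
handle 52 mean [ 0.5976 -0.0105  0.1492] rect 598.1 -10.3 16.1 17.6 yaw -0.1204 ends -8.2 9.3 zpct [0.131 0.152 0.156]
lever 156 mean [0.6193 0.0545 0.124 ] rect 620.4 43.9 90.3 25.6 yaw 1.2689 ends -56.1 35.6 zpct [0.119 0.124 0.128]
beaker 171 mean [ 0.6929 -0.2754  0.0479] rect 691.1 -274.9 48.9 50.8 yaw -0.6351 ends -27.0 23.9 zpct [0.022 0.05  0.069]
```

View pics/crop.png

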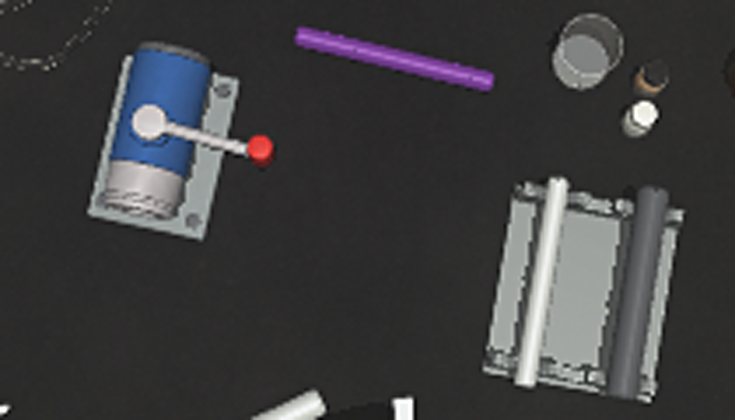

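```bash
cat > fit.py <<'E'
from h import *
from scipy.optimize import least_squares
def cyl(P,c0,yaw0,L,r,z0,n):
    q=P.reshape(-1,3); q=q[~np.isnan(q).any(1)]
    def sp(y,w0,z):
        n2=np.array([-np.sin(y),np.cos(y)]);d=np.array([np.cos(y),np.sin(y)])
        e=q[:,:2]-c0; return e@d,e@n2-w0,q[:,2]-z
    x=np.array([yaw0,0,z0])
    for it in range(5):
        t,w,z=sp(*x); k=(abs(t)<L/2)&(abs(w)<r*1.0)&(z>0.25*r)&(abs(np.hypot(w,z)-r)<[.008,.006,.004,.004,.003][it])
        def f(x): t,w,z=sp(*x); return (np.hypot(w,z)-r)[k]
        x=least_squares(f,x,loss="soft_l1",f_scale=.001).x
    t,w,z=sp(*x); on=(abs(w)<r*.7)&(abs(np.hypot(w,z)-r)<.004)&(abs(t)<L)
    h=np.sort(t[on]); y=x[0]; m=c0+x[1]*np.array([-np.sin(y),np.cos(y)]); d=np.array([np.cos(y),np.sin(y)])
    print(n,k.sum(),"yaw",y.round(4),"z",x[2].round(4),"rms",np.sqrt(np.mean(f(x)**2)).round(4),"end-",(m+d*h[2]).round(4),"end+",(m+d*h[-3]).round(4),"len",(h[-3]-h[2]).round(4))
    return m,y
E
python3 - <<'E'
from fit import *
for n in("top","scene"):
    P=np.load(n+"P.npy")
    cyl(P,np.array([.502,-.230]),-.195,.16,.009,.047,n+" alu") if n=="top" else 0
    cyl(P,np.array([.4914,-.304]),-.197,.16,.013,.049,n+" steel")if n=="top" else 0
    m,y=cyl(P,np.array([.63,.069]),-.22,.11,.032,.075,n+" collet")
im=cv2.imread("pics/scene1.png");P=np.load("sceneP.npy");h=cv2.cvtColor(im,cv2.COLOR_BGR2HSV)
m=np.zeros((480,640),bool);m[215:240,275:295]=1
q=P[m&((h[...,0]<10)|(h[...,0]>170))&(h[...,1]>120)]; q=q[q[:,2]>.11]; print("handle",len(q),np.median(q,0),q.min(0),q.max(0))
E
```

```text
top alu 266 yaw -0.2006 z 0.0467 rms 0.0014 end- [ 0.4209 -0.2138] end+ [ 0.5838 -0.2469] len 0.1662
top steel 392 yaw -0.203 z 0.052 rms 0.0015 end- [ 0.409 -0.289] end+ [ 0.5737 -0.3229] len 0.1681
top collet 580 yaw -0.2401 z 0.0738 rms 0.0015 end- [0.5638 0.0915] end+ [0.6899 0.0606] len 0.1298
scene collet 529 yaw -0.2425 z 0.0744 rms 0.0015 end- [0.5637 0.0916] end+ [0.6927 0.0596] len 0.133
handle 99 [ 0.59534108 -0.00778879  0.14265137] [ 0.58854604 -0.01990228  0.11674486] [0.61077045 0.0012914  0.15752374]
```

```bash
cat > to.py <<'E'
import sys
from h import *
from scipy.spatial.transform import Rotation as Ro
def show(x,y,z,yaw):
    s=sensors.get_state(); R=Ro.from_quat(np.roll(s["orientation"],-1)).as_matrix()
    d=R.T@(np.array([x,y,z])-s["tcp_pos"]); cy=np.arctan2(R[1,0],R[0,0])
    print("t",s["clock"],"tcp",s["tcp_pos"].round(4),"yaw",cy.round(4),"tilt",R[:,2].round(4),"F",s["wrist_force"].round(1),"gap",round(s["finger_gap"],4),"j6",s["joint_pos"][5].round(2))
    print("rows:",(d*1e3).round(1),"turn",round((cy-yaw+np.pi)%(2*np.pi)-np.pi,4))
if __name__=="__main__": show(*map(float,sys.argv[1:5]))
E
python3 to.py .4681 -.2234 .15 -.2006
```

```text
t 0.1 tcp [ 0.2514 -0.5166  0.2305] yaw 0.4527 tilt [-5.0e-04  1.6e-03 -1.0e+00] F [ 0.3 -0.1 -0.8] gap 0.0849 j6 1.43
rows: [ 323.1 -168.8   80.9] turn 0.6533
```

```bash
python3 -m handwheel '[[45,-24,0,0.09,0.55],[90,-48,0,0.18,0.55],[135,-71,0,0.27,0.55],[180,-94,0,0.36,0.55],[225,-118,20,0.45,0.55],[270,-141,40,0.54,0.55],[323,-169,60,0.653,0.55],[323,-169,80,0.653,0.55]]' 60; python3 -m handwheel '[[0,0,0,0,0.55],[0,0,0,0,0.55]]'; python3 to.py .4681 -.2234 .028 -.2006
```

```text
clock: 0.9
tcp_pos: [0.4703, -0.2213, 0.1517]
orientation: [0.0, 0.995, -0.1, 0.001]
wrist_force: [0.5, -1.3, 0.1]
finger_gap: 0.0471
grip_force: 0.0
clock: 1.1
tcp_pos: [0.4676, -0.223, 0.1506]
orientation: [-0.0, 0.995, -0.099, -0.001]
wrist_force: [0.0, 0.2, 0.4]
finger_gap: 0.0468
grip_force: 0.0
t 1.1 tcp [ 0.4676 -0.223   0.1506] yaw -0.1985 tilt [-2.1e-03  9.0e-04 -1.0e+00] F [0.  0.2 0.4] gap 0.0468 j6 2.74
rows: [  0.9   0.3 122.6] turn 0.0021
```

Joint 6 would pass its limit at the collet, so I'll take the half-turned grasp.

```bash
for i in 1; do
python3 -m handwheel '[[0,0,0,-0.14,0.55],[0,0,0,-0.28,0.55],[0,0,0,-0.42,0.55],[0,0,0,-0.56,0.55],[0,0,0,-0.70,0.55],[0,0,0,-0.84,0.55],[0,0,0,-0.98,0.55],[0,0,0,-1.12,0.55]]' >/dev/null
python3 -m handwheel '[[0,0,0,-0.14,0.55],[0,0,0,-0.28,0.55],[0,0,0,-0.42,0.55],[0,0,0,-0.56,0.55],[0,0,0,-0.70,0.55],[0,0,0,-0.84,0.55],[0,0,0,-0.98,0.55],[0,0,0,-1.12,0.55]]' >/dev/null
python3 -m handwheel '[[0,0,0,-0.14,0.55],[0,0,0,-0.28,0.55],[0,0,0,-0.42,0.55],[0,0,0,-0.56,0.55],[0,0,0,-0.70,0.55],[0,0,0,-0.84,0.55],[0,0,0,-0.90,0.55],[0,0,0,-0.90,0.55]]' >/dev/null; done
python3 -m handwheel '[[0,0,0,0,0.55]]'; python3 to.py .4681 -.2234 .028 2.941
```

```text
clock: 3.6
tcp_pos: [0.468, -0.2252, 0.1522]
orientation: [0.001, 0.102, 0.995, -0.0]
wrist_force: [-0.3, -0.2, 0.5]
finger_gap: 0.0468
grip_force: 0.0
t 3.6 tcp [ 0.468  -0.2252  0.1522] yaw 2.9365 tilt [ 0.0011 -0.0011 -1.    ] F [-0.3 -0.2  0.5] gap 0.0468 j6 -0.4
rows: [  0.4   1.8 124.2] turn -0.0045
```

```bash
python3 -m handwheel '[[0,1,30,0,0.55],[0,1,60,0,0.55],[0,1,85,0,0.55],[0,1,105,0,0.55],[0,1,123,0,0.55],[0,1,123,0,0.55]]'; python3 to.py .4681 -.2234 .028 2.941; python3 -m handwheel '[[0,0,0,0,0.3],[0,0,0,0,0.1],[0,0,0,0,0.1],[0,0,0,0,0.1],[0,0,0,0,0.1]]' 60;  python3 to.py .4681 -.2234 .028 2.941
```

```text
clock: 4.2
tcp_pos: [0.4665, -0.2222, 0.0263]
orientation: [-0.002, 0.102, 0.995, 0.001]
wrist_force: [-1.1, 0.5, 0.1]
finger_gap: 0.0468
grip_force: 0.0
t 4.2 tcp [ 0.4665 -0.2222  0.0263] yaw 2.938 tilt [-0.0036  0.0023 -1.    ] F [-1.1  0.5  0.1] gap 0.0468 j6 -0.4
rows: [-1.8 -0.8 -1.7] turn -0.003
clock: 4.7
tcp_pos: [0.4692, -0.2232, 0.0297]
orientation: [0.001, 0.101, 0.995, -0.0]
wrist_force: [-0.3, 1.5, 7.0]
finger_gap: 0.0162
grip_force: 58.7
t 4.7 tcp [ 0.4692 -0.2232  0.0297] yaw 2.9399 tilt [ 0.0023 -0.0012 -1.    ] F [-0.3  1.5  7. ] gap 0.0162 j6 -0.4
rows: [ 1.1 -0.4  1.7] turn -0.0011
```

```bash
python3 -m handwheel '[[0,0,-15,0,0.1],[0,0,-40,0,0.1],[0,0,-70,0,0.1],[0,0,-100,0,0.1],[0,0,-125,0,0.1],[0,0,-125,0,0.1],[0,0,-125,0,0.1]]'; python3 to.py .437 .123 .15 2.9006; python3 - <<'E'
from fit import *
for n in ("top","scene"):
    im,P,c=cam(n); np.save(n+"P.npy",P); cv2.imwrite(f"pics/{n}2.png",im)
    try: cyl(P,np.array([.502,-.230]),-.195,.16,.009,.17,n)
    except Exception as e: print(e)
a=cv2.imread("pics/top2.png")[160:320,260:460];b=cv2.imread("pics/scene2.png")[160:320,300:500]
cv2.imwrite("pics/c2.png",cv2.resize(np.hstack([a,b]),None,fx=2,fy=2))
E
```

```text
clock: 5.4
tcp_pos: [0.4685, -0.2231, 0.1536]
orientation: [0.001, 0.101, 0.995, -0.001]
wrist_force: [-1.0, -0.3, -1.6]
finger_gap: 0.0162
grip_force: 58.7
t 5.4 tcp [ 0.4685 -0.2231  0.1536] yaw 2.9397 tilt [ 0.001  -0.0012 -1.    ] F [-1.  -0.3 -1.6] gap 0.0162 j6 -0.4
rows: [100.2 332.8   3.1] turn 0.0391
top 24 yaw -0.1613 z 0.1703 rms 0.0011 end- [ 0.5647 -0.2444] end+ [ 0.5832 -0.2474] len 0.0187
scene 8 yaw -0.2907 z 0.1702 rms 0.001 end- [ 0.4194 -0.2118] end+ [ 0.4289 -0.2147] len 0.01
```

View pics/c2.png

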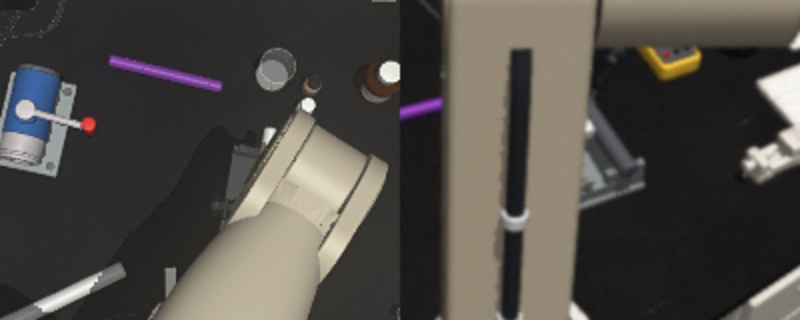

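The bar's front end shows at about (269,132) in the first half, beyond the arm. Both of its ends measure z = 0.170, so it hangs level in the grip and hasn't slipped.

```bash
python3 to.py .4276 .1251 .1525 2.9006;  python3 -m handwheel '[[20,25,0,0.01,0.1],[40,65,0,0.02,0.1],[60,110,0,0.03,0.1],[80,155,0,0.039,0.1],[95,200,0,0.039,0.1],[105,245,0,0.039,0.1],[109,290,0,0.039,0.1],[109,333,0,0.039,0.1]]'; python3 -m handwheel '[[0,0,0,0,0.1],[0,0,0,0,0.1]]';python3 to.py .4276 .1251 .0565 2.9006
```

```text
t 5.5 tcp [ 0.4675 -0.2224  0.152 ] yaw 2.9397 tilt [-1.8e-03  9.0e-04 -1.0e+00] F [-0.3 -0.4 -1.7] gap 0.0162 j6 -0.4
rows: [ 1.087e+02  3.324e+02 -1.000e-01] turn 0.0391
clock: 6.3
tcp_pos: [0.4265, 0.1271, 0.152]
orientation: [-0.001, 0.12, 0.993, -0.0]
wrist_force: [0.9, -1.0, -0.7]
finger_gap: 0.0161
grip_force: 58.8
clock: 6.5
tcp_pos: [0.427, 0.1261, 0.1519]
orientation: [-0.001, 0.119, 0.993, -0.001]
wrist_force: [-0.2, 0.3, -0.9]
finger_gap: 0.0157
grip_force: 59.0
t 6.5 tcp [0.427  0.1261 0.1519] yaw 2.9038 tilt [-2.9e-03 -8.0e-04 -1.0e+00] F [-0.2  0.3 -0.9] gap 0.0157 j6 0.34
rows: [-1.  -0.7 95.4] turn 0.0032
```

```bash
python3 -m handwheel '[[0,-1,25,0.003,0.1],[0,-1,55,0.003,0.1],[0,-1,80,0.003,0.1],[0,-1,95,0.003,0.1],[0,-1,95,0.003,0.1],[0,-1,95,0.003,0.1]]'; cat > rel.py <<'E'
from fit import *
import sys
d=np.array([np.cos(.2412),-np.sin(.2412)]);nn=np.array([np.sin(.2412),np.cos(.2412)]);M=np.array([.5637,.0916])
def tip(n,P):
    m,y=cyl(P,np.array([.63,.069]),-.24,.11,.032,.075,n+" collet")
    m,y=cyl(P,M+d*float(sys.argv[1]),-.24,float(sys.argv[2]),.009,.075,n+" bar")
    print("  bar lateral off at its mid, 80mm on",((m-M)@nn*1e3).round(1),((m+.08*np.array([np.cos(y),np.sin(y)])-M)@nn*1e3).round(1))
ims=[]
for n in("top","scene"):
    im,P,c=cam(n); ims.append(im)
    try: tip(n,P)
    except Exception as e: print(n,e)
s=sensors.get_state(); print("tcp",s["tcp_pos"].round(4),"s,n",((s["tcp_pos"][:2]-M)@d).round(4),((s["tcp_pos"][:2]-M)@nn).round(4))
cv2.imwrite("pics/"+sys.argv[3],cv2.resize(np.hstack([ims[0][190:330,200:360],ims[1][210:350,180:340]]),None,fx=2.5,fy=2.5))
E
python3 rel.py -.06 .07 c3.png
```

```text
clock: 7.1
tcp_pos: [0.4275, 0.1232, 0.058]
orientation: [-0.001, 0.123, 0.992, -0.0]
wrist_force: [-0.2, 0.4, -0.8]
finger_gap: 0.0159
grip_force: 59.0
top collet 574 yaw -0.229 z 0.0739 rms 0.0015 end- [0.5631 0.0905] end+ [0.6906 0.0608] len 0.1309
top bar 116 yaw -0.2738 z 0.0746 rms 0.0014 end- [0.4644 0.1141] end+ [0.563  0.0864] len 0.1024
  bar lateral off at its mid, 80mm on -3.2 -5.8
scene collet 244 yaw -0.2138 z 0.0764 rms 0.0015 end- [0.5668 0.0867] end+ [0.6903 0.0599] len 0.1264
scene bar 0 yaw -0.24 z 0.075 rms nan end- [0.4395 0.1221] end+ [0.4436 0.1211] len 0.0043
  bar lateral off at its mid, 80mm on 0.0 0.1
tcp [0.4287 0.1237 0.059 ] s,n -0.1388 -0.0011
  return _methods._mean(a, axis=axis, dtype=dtype,
  ret = ret.dtype.type(ret / rcount)
```

View pics/c3.png

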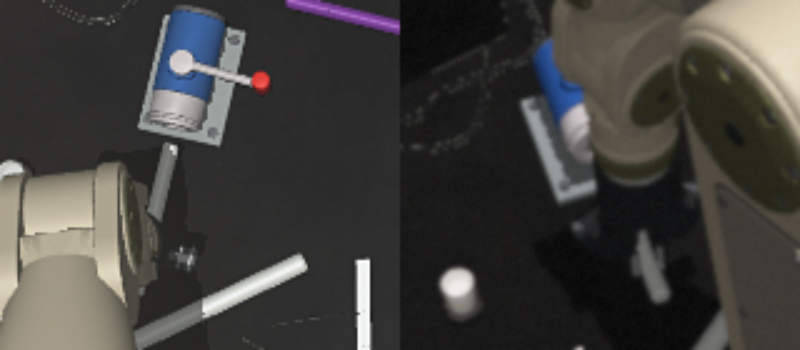

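The bar's tip is at about (172,148) in the left crop and just short of the mouth at (172,127). It looks a few mm to the right of the bore axis, so I'll measure that more finely from the silhouettes.

```bash
cat > sil.py <<'E'
from h import *
from scipy.spatial.transform import Rotation as Ro
ims=[];
for i in range(3):
    c=imaging.read_camera("top"); ims.append(c["color"].astype(float))
im=np.mean(ims,0).astype(np.uint8); hsv=cv2.cvtColor(im,cv2.COLOR_BGR2HSV); R=np.array(c["rotation"])
R=R if R.shape==(3,3) else Ro.from_quat(np.roll(R.ravel(),-1)).as_matrix()
def proj(u,v,z=.075):
    r=np.array([(u-c["cx"])/c["fx"],(v-c["cy"])/c["fy"],1])@R.T; o=np.array(c["xyz"]); return (o+r*(z-o[2])/r[2])[:2]
def axis(w,rows,a,b,n):
    p=[]
    for v in rows:
        x=np.arange(a,b); k=w[v,a:b]
        if k.sum()>2: p.append(proj((x*k).sum()/k.sum(),v))
    p=np.array(p); f=np.polyfit(p[:,0],p[:,1],1); r=p[:,1]-np.polyval(f,p[:,0]); k=abs(r)<.0015; f=np.polyfit(p[k,0],p[k,1],1)
    print(n,"rows",k.sum(),"yaw",np.arctan(f[0]).round(4),"sd",r[k].std().round(5),"x",p[k,0].min().round(3),p[k,0].max().round(3),"y@.53,.5637:",np.polyval(f,[.53,.5637]).round(4)); return f
blue=np.clip((im[...,0].astype(float)-im[...,2]-20)/60,0,1)
axis(blue,list(range(194,206))+list(range(222,228)),250,290,"barrel")
g=im.astype(float).mean(2); bar=np.clip((g-60)/60,0,1)
axis(bar,range(252,274),255,278,"bar")
cv2.imwrite("pics/c4.png",cv2.resize(im[185:285,240:320],None,fx=6,fy=6,interpolation=cv2.INTER_NEAREST))
E
python3 sil.py
```

```text
barrel rows 1 yaw 0.0498 sd 0.0 x 0.685 0.685 y@.53,.5637: [0.0605 0.0622]
bar rows 22 yaw -0.2952 sd 0.00061 x 0.472 0.53 y@.53,.5637: [0.098  0.0878]sil.py:15: RankWarning: Polyfit may be poorly conditioned
  p=np.array(p); f=np.polyfit(p[:,0],p[:,1],1); r=p[:,1]-np.polyval(f,p[:,0]); k=abs(r)<.0015; f=np.polyfit(p[k,0],p[k,1],1)
```

View pics/c4.png

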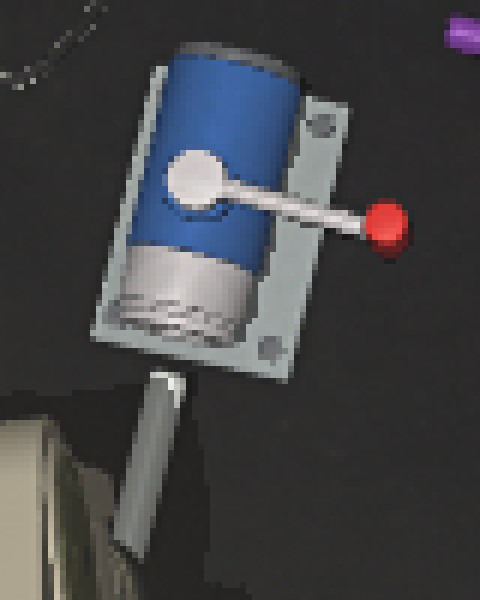

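The crop shows the barrel's blue flanks clean at rows 199-208 and 222-225. The bar's tip is at about (167,380), i.e. pixel (268,248), and the arm meets the bar below row 270. I'll refit on the clean rows only.

```bash
sed -i 's/^axis(blue.*/axis(blue,list(range(199,207))+list(range(222,226)),255,293,"barrel")/; s/^axis(bar,.*/axis(bar,range(253,269),256,276,"bar")/; s/imwrite("pics\/c4/imwrite("pics\/c5/' sil.py
sed -i 's/f=np.polyfit(p\[:,0\],p\[:,1\],1); r=p/f=np.polyfit(p[:,0],p[:,1],1); print((p[:,1]*1e3).round(1)); r=p/;s/<.0015/<.003/' sil.py; python3 sil.py; python3 to.py 0.43 .123 .057 2.9006
```

```text
[64.1 64.5 65.2 65.9 66.7 67.7 68.  68.5 80.2 80.9 82.2 78.8]
barrel rows 12 yaw -0.2335 sd 0.00094 x 0.605 0.679 y@.53,.5637: [0.0994 0.0914]
[ 98.9 100.8 101.2 101.4 102.1 103.6 104.1 104.2 104.9 106.2 106.8 108.7
 109.2 110.  110.6 111.5]
bar rows 16 yaw -0.2866 sd 0.00044 x 0.486 0.527 y@.53,.5637: [0.0984 0.0884]
t 7.5 tcp [0.4284 0.1243 0.0588] yaw 2.8979 tilt [ 0.0011  0.     -1.    ] F [-0.4 -0.9 -0. ] gap 0.0159 j6 0.35
rows: [-1.9 -0.9  1.8] turn -0.0027
```

```bash
python3 -m handwheel '[[0,1,0.5,0,0.1],[-5,1,0.5,0,0.1],[-10,1,0.5,0,0.1],[-15,1,0.5,0,0.1],[-19,1,0.5,0,0.1],[-22,1,0.5,0,0.1],[-25,1,0.5,0,0.1],[-25,1,0.5,0,0.1]]'; python3 -m handwheel '[[-1,0,0,0,0.1],[-2,0,0,0,0.1],[-3,0,0,0,0.1],[-3,0,0,0,0.1]]'; python3 to.py .4 .13 .057 2.9006
```

```text
clock: 8.3
tcp_pos: [0.453, 0.1191, 0.0578]
orientation: [0.0, 0.122, 0.993, -0.0]
wrist_force: [0.3, -0.9, -1.4]
finger_gap: 0.0161
grip_force: 59.0
clock: 8.7
tcp_pos: [0.4556, 0.1185, 0.0578]
orientation: [0.0, 0.122, 0.993, -0.0]
wrist_force: [-0.5, -0.2, -1.2]
finger_gap: 0.0159
grip_force: 59.0
t 8.7 tcp [0.4556 0.1185 0.0578] yaw 2.8978 tilt [ 3.e-04 -1.e-04 -1.e+00] F [-0.5 -0.2 -1.2] gap 0.0159 j6 0.33
rows: [56.7 -2.2  0.8] turn -0.0028
```

```bash
python3 -m handwheel '[[-2,0,0,0,0.1],[-4,0,0,0,0.1],[-6,0,0,0,0.1],[-8,0,0,0,0.1],[-8,0,0,0,0.1]]'; python3 -m handwheel '[[-3,0,0,0,0.1],[-6,0,0,0,0.1],[-9,0,0,0,0.1],[-12,0,0,0,0.1],[-12,0,0,0,0.1]]'; python3 to.py .4 .13 .057 2.9006
```

```text
clock: 9.2
tcp_pos: [0.4636, 0.1165, 0.0578]
orientation: [0.0, 0.122, 0.993, -0.0]
wrist_force: [0.4, -0.1, -0.7]
finger_gap: 0.0161
grip_force: 59.0
clock: 9.7
tcp_pos: [0.4754, 0.1135, 0.0578]
orientation: [0.0, 0.122, 0.993, -0.0]
wrist_force: [0.2, 0.2, -0.8]
finger_gap: 0.0158
grip_force: 59.0
t 9.7 tcp [0.4754 0.1135 0.0578] yaw 2.8976 tilt [ 5.e-04 -1.e-04 -1.e+00] F [ 0.2  0.2 -0.8] gap 0.0158 j6 0.31
rows: [77.2 -2.2  0.8] turn -0.003
```

Inside (tip about 28 mm deep) with no side forces.

```bash
python3 -m handwheel '[[-3,0,0,0,0.1],[-6,0,0,0,0.1],[-9,0,0,0,0.1],[-12,0,0,0,0.1],[-12,0,0,0,0.1]]'; python3 -m handwheel '[[-3,0,0,0,0.1],[-6,0,0,0,0.1],[-9,0,0,0,0.1],[-12,0,0,0,0.1],[-12,0,0,0,0.1]]'; python3 -m handwheel '[[-2,0,0,0,0.1],[-4,0,0,0,0.1],[-6,0,0,0,0.1],[-7,0,0,0,0.1],[-7,0,0,0,0.1]]'; python3 to.py .4 .13 .057 2.9006
```

```text
clock: 10.2
tcp_pos: [0.487, 0.1106, 0.0578]
orientation: [0.0, 0.122, 0.993, -0.0]
wrist_force: [-0.0, 0.0, -1.9]
finger_gap: 0.0159
grip_force: 59.0
clock: 10.7
tcp_pos: [0.4987, 0.1077, 0.0578]
orientation: [0.0, 0.122, 0.993, -0.0]
wrist_force: [0.3, 0.3, -0.3]
finger_gap: 0.0163
grip_force: 59.0
clock: 11.2
tcp_pos: [0.5051, 0.1061, 0.0578]
orientation: [0.0, 0.122, 0.993, -0.0]
wrist_force: [0.0, -0.4, -1.4]
finger_gap: 0.016
grip_force: 59.0
t 11.2 tcp [0.5051 0.1061 0.0578] yaw 2.8977 tilt [ 2.e-04 -1.e-04 -1.e+00] F [ 0.  -0.4 -1.4] gap 0.016 j6 0.3
rows: [107.7  -2.2   0.8] turn -0.0029
```

```bash
python3 -m handwheel '[[0,0,0,0,0.1],[-1,0,0,0,0.1],[-2,0,0,0,0.1],[-3,0,0,0,0.1],[-4,0,0,0,0.1],[-4,0,0,0,0.1]]' 25; python3 -m handwheel '[[-1,0,0,0,0.1],[-2,0,0,0,0.1],[-3,0,0,0,0.1],[-3,0,0,0,0.1]]';  python3 -m handwheel '[[-1,0,0,0,0.1],[-2,0,0,0,0.1],[-3,0,0,0,0.1],[-3,0,0,0,0.1]]'
```

```text
clock: 11.8
tcp_pos: [0.509, 0.1051, 0.0578]
orientation: [0.0, 0.122, 0.993, -0.0]
wrist_force: [-0.2, -0.5, -1.8]
finger_gap: 0.0162
grip_force: 59.0
clock: 12.2
tcp_pos: [0.5119, 0.1044, 0.0578]
orientation: [0.0, 0.122, 0.993, -0.0]
wrist_force: [0.7, -0.7, -2.7]
finger_gap: 0.0161
grip_force: 59.0
clock: 12.6
tcp_pos: [0.5148, 0.1037, 0.0578]
orientation: [0.0, 0.122, 0.993, -0.0]
wrist_force: [-0.3, 0.2, -1.8]
finger_gap: 0.0162
grip_force: 59.0
```

```bash
for k in 1 2 3 4; do python3 -m handwheel '[[-1,0,0,0,0.1],[-2,0,0,0,0.1],[-2,0,0,0,0.1]]' | grep -E "tcp|wrist" ; done
```

```text
tcp_pos: [0.5152, 0.1035, 0.0573]
wrist_force: [-4.8, 1.4, -0.5]
tcp_pos: [0.5152, 0.1034, 0.0569]
wrist_force: [-8.3, 3.4, 1.6]
tcp_pos: [0.5151, 0.1034, 0.0567]
wrist_force: [-13.1, 4.6, 4.8]
tcp_pos: [0.5151, 0.1033, 0.0565]
wrist_force: [-18.4, 5.7, 9.1]
```

```bash
python3 -m handwheel '[[2,0,0,0,0.1],[4,0,0,0,0.1],[5,0,0,0,0.1],[5,0,0,0,0.1],[5,0,0,0,0.1]]'; python3 -m handwheel '[[0,0,0,0,0.3],[0,0,0,0,0.6],[0,0,0,0,0.6],[0,0,0,0,0.6],[0,0,0,0,0.6]]';python3 rel.py -.05 .06 c6.png 2>/dev/null
```

```text
clock: 14.3
tcp_pos: [0.5152, 0.1034, 0.0571]
orientation: [-0.002, 0.121, 0.993, 0.0]
wrist_force: [-5.4, 1.7, 0.7]
finger_gap: 0.0159
grip_force: 59.2
clock: 14.8
tcp_pos: [0.518, 0.1029, 0.058]
orientation: [0.0, 0.122, 0.993, -0.0]
wrist_force: [-0.3, 0.4, -0.3]
finger_gap: 0.0513
grip_force: 0.0
top collet 496 yaw -0.2597 z 0.0743 rms 0.0015 end- [0.565 0.093] end+ [0.6905 0.0596] len 0.1299
top index 2 is out of bounds for axis 0 with size 2
scene collet 163 yaw -0.2264 z 0.0762 rms 0.0014 end- [0.6211 0.0762] end+ [0.6908 0.0601] len 0.0715
scene bar 114 yaw -0.2629 z 0.0717 rms 0.0014 end- [0.4663 0.1166] end+ [0.5439 0.0957] len 0.0803
  bar lateral off at its mid, 80mm on -0.1 -1.8
tcp [0.5177 0.103  0.0579] s,n -0.0474 0.0001
```

View pics/c6.png

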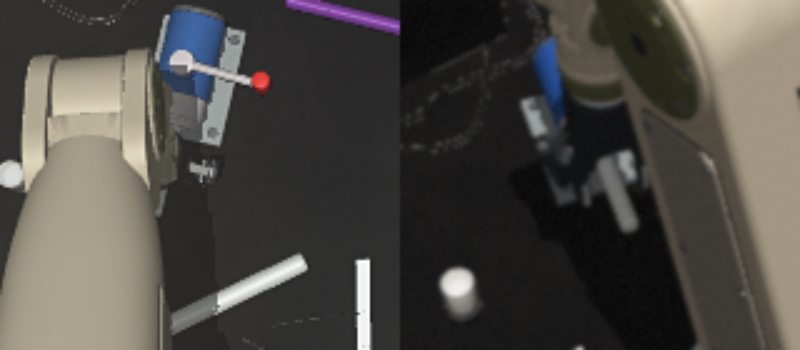

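The bar is in the collet with the gripper open around it. Its rear end measures about 100 mm outside the face, so the tip is about 69.5 mm deep, and the lever is untouched. Next I retreat upwards and turn for the lever.

```bash
python3 -m handwheel '[[0,0,-20,0,0.6],[0,0,-60,0,0.6],[0,0,-100,0,0.6],[0,0,-130,-0.14,0.6],[0,0,-130,-0.28,0.6],[0,0,-130,-0.42,0.6],[0,0,-130,-0.56,0.6],[0,0,-130,-0.70,0.6]]'|head -1;  python3 -m handwheel '[[0,0,0,-0.14,0.6],[0,0,0,-0.28,0.6],[0,0,0,-0.42,0.6],[0,0,0,-0.56,0.6],[0,0,0,-0.70,0.6],[0,0,0,-0.84,0.6],[0,0,0,-0.873,0.6],[0,0,0,-0.873,0.6]]'|head -1
python3 - <<'E'
from sil import *
M=np.array([.5637,.0916]);d=np.array([np.cos(.2412),-np.sin(.2412)]);n=np.array([-d[1],d[0]])
for nm,w,z in(("handle",np.clip((im[...,2].astype(float)-im[...,1]-40)/60,0,1)[205:240,290:320],.14),):
    v,u=np.mgrid[205:240,290:320]; print(nm,w.sum(),proj((u*w).sum()/w.sum(),(v*w).sum()/w.sum(),z))
p=proj(272.7,215.2,.127); print("pivot",p,(p-M)@d,(p-M)@n)
E
python3 to.py .5975 -.0098 .127 -1.812
```

```text
clock: 15.7
clock: 16.5
[64.  64.3 65.1 65.8 66.7 67.6 67.9 68.5 68.4 68.5 69.5 69.6]
barrel rows 12 yaw -0.0537 sd 0.00105 x 0.605 0.679 y@.53,.5637: [0.0736 0.0717]
[107.3 107.2 107.6 106.9 104.2 102.4 103.2 104.5 105.1 106.3 105.9 107.3
 107.9 108.6 109.4 109.9]
bar rows 15 yaw -0.0617 sd 0.00166 x 0.486 0.527 y@.53,.5637: [0.1053 0.1032]
handle 45.25 [ 0.60050779 -0.00973886]
pivot [0.62337995 0.07450051] 0.06203685866521369 -0.0023488587165519936
t 16.65 tcp [0.5175 0.103  0.1878] yaw -1.8132 tilt [ 0.e+00 -1.e-04 -1.e+00] F [-0.7  0.2 -0.6] gap 0.0512 j6 -1.28
rows: [  90.3 -104.7   60.8] turn -0.0012
```

```bash
python3 -m handwheel '[[30,-35,0,0,0.6],[60,-71,0,0,0.6],[90,-106,0,0,0.6],[90,-106,0,0,0.6],[90,-106,20,0,0.6],[90,-106,45,0,0.6],[90,-106,60,0,0.6],[90,-106,60,0,0.6]]'; python3 -m handwheel '[[0,0,0,0,0.4],[0,0,0,0,0.1],[0,0,0,0,0.1],[0,0,0,0,0.1],[0,0,0,0,0.1]]' 25; python3 to.py .599 -.0098 .127 -1.812
```

```text
clock: 17.45
tcp_pos: [0.5967, -0.0091, 0.1252]
orientation: [-0.002, -0.617, 0.787, 0.002]
wrist_force: [0.1, -0.3, 0.6]
finger_gap: 0.0512
grip_force: 0.0
clock: 17.95
tcp_pos: [0.5997, -0.0096, 0.1291]
orientation: [0.001, -0.617, 0.787, -0.001]
wrist_force: [-0.6, 0.2, 6.6]
finger_gap: 0.0191
grip_force: 25.4
t 17.95 tcp [ 0.5997 -0.0096  0.1291] yaw -1.8123 tilt [ 2.4e-03 -2.0e-04 -1.0e+00] F [-0.6  0.2  6.6] gap 0.0191 j6 -1.48
rows: [0.3 0.7 2.1] turn -0.0003
```

```bash
python3 -m handwheel '[[-0.6,6.3,-1,0.07,0.1],[-1.5,12.5,-1,0.14,0.1],[-3,18.6,-1,0.21,0.1],[-4.7,24.7,-1,0.28,0.1],[-7,30.5,-1,0.35,0.1],[-9.6,36.3,-1,0.42,0.1],[-16.1,47.1,-1,0.56,0.1],[-16.1,47.1,-1,0.56,0.1]]';python3 to.py .599 -.0098 .127 -1.812
```

```text
clock: 18.75
tcp_pos: [0.5577, 0.0187, 0.1292]
orientation: [0.002, -0.374, 0.927, 0.0]
wrist_force: [3.6, 3.1, -1.3]
finger_gap: 0.0189
grip_force: 24.9
t 18.75 tcp [0.5577 0.0187 0.1292] yaw -2.3741 tilt [ 0.0026  0.0018 -1.    ] F [ 3.6  3.1 -1.3] gap 0.0189 j6 -0.88
rows: [-10.  -49.2   2.3] turn -0.5621
```

Forces are small and the lever is following. I repeat the arc for the second half, ending slightly past the limit.

```bash
python3 -m handwheel '[[-0.6,6.3,0,0.07,0.1],[-1.5,12.5,0,0.14,0.1],[-3,18.6,0,0.21,0.1],[-4.7,24.7,0,0.28,0.1],[-7,30.5,0,0.35,0.1],[-9.6,36.3,0,0.42,0.1],[-12.7,41.8,0,0.49,0.1],[-16.1,47.1,0,0.56,0.1]]'; python3 -m handwheel '[[0,0,0,0,0.1],[0,0,0,0,0.1]]'; python3 - <<'E'
from h import *
t=sensors.get_state()["tcp_pos"][:2]; M=np.array([.5637,.0916]);d=np.array([np.cos(.2412),-np.sin(.2412)]);n=np.array([-d[1],d[0]])
s,w=(t-M)@d,(t-M)@n; print(s,w,[np.arctan2(p-s,-w).round(3) for p in(.060,.062,.065)],np.hypot(.062-s,w))
E
```

```text
clock: 19.55
tcp_pos: [0.5385, 0.0606, 0.1294]
orientation: [0.002, -0.103, 0.995, -0.003]
wrist_force: [8.8, -20.7, -7.1]
finger_gap: 0.0188
grip_force: 25.1
clock: 19.75
tcp_pos: [0.5386, 0.0603, 0.1293]
orientation: [0.002, -0.104, 0.995, -0.002]
wrist_force: [6.3, -6.1, -3.1]
finger_gap: 0.0189
grip_force: 25.1
-0.01684010082744478 -0.03641200345983186 [np.float64(1.128), np.float64(1.138), np.float64(1.152)] 0.08684236002343824
```

```bash
python3 -m handwheel '[[0,0,0,0,0.3],[0,0,0,0,0.55],[0,0,0,0,0.55],[0,0,0,0,0.55],[0,0,-15,0,0.55],[0,0,-40,0,0.55],[0,0,-80,0,0.55],[0,0,-80,0,0.55]]'; python3 -m handwheel '[[-40,0,-10,0,0.55],[-80,0,-10,0,0.55],[-120,20,-10,0,0.55],[-120,60,-10,0,0.55],[-120,100,-10,0,0.55],[-120,140,-10,0,0.55],[-120,140,-10,0,0.55]]';python3 rel.py -.06 .07 c7.png 2>/dev/null; python3 to.py .5 .1 .2 0
```

```text
clock: 20.55
tcp_pos: [0.5386, 0.0623, 0.214]
orientation: [0.004, -0.105, 0.995, -0.001]
wrist_force: [0.9, 0.9, 1.0]
finger_gap: 0.0468
grip_force: 0.0
clock: 21.25
tcp_pos: [0.6224, 0.229, 0.2179]
orientation: [-0.001, -0.107, 0.994, 0.001]
wrist_force: [0.3, -0.5, -0.4]
finger_gap: 0.0471
grip_force: 0.0
top collet 548 yaw -0.2328 z 0.074 rms 0.0015 end- [0.5633 0.0907] end+ [0.6902 0.0606] len 0.1304
top bar 117 yaw -0.2324 z 0.0717 rms 0.0014 end- [0.4672 0.1145] end+ [0.5622 0.092 ] len 0.0976
  bar lateral off at its mid, 80mm on -0.5 0.2
scene index 2 is out of bounds for axis 0 with size 0
tcp [0.6235 0.2252 0.2182] s,n 0.0262 0.144
t 21.35 tcp [0.6235 0.2252 0.2182] yaw -2.9299 tilt [-7.e-04 -6.e-04 -1.e+00] F [ 0.8 -1.2 -0.2] gap 0.0471 j6 0.01
rows: [147.1 -96.5  18.3] turn -2.9299
```

View pics/c7.png

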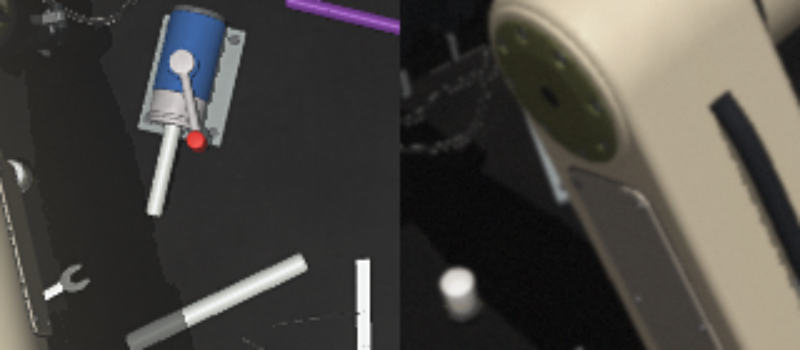

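The bar stands in the collet in line with the bore. Its rear end is still about 99 mm outside the face, so it is home. The lever, with its handle at (197,140), has swung about 1.14 rad, and the robot is clear.

```bash
python3 -c "
from workcell import workorder; print(workorder.hand_in())"
```

```text
the job is handed in; nothing more can be done
None
```

I fed the aluminium bar in until it met the stop about 70 mm deep, swung the lever to about 1.14 rad and handed the job in at about 21 s with the robot clear; no verdict came back.

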